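# Sweep the spacer rings through the sorting tray's gate

### The arm

A 7-joint arm with a two-finger parallel gripper is mounted at the origin on a cart in front of the work surface, level with it; the furniture and walls round the work are solid. World frame = base frame: x ahead of the robot, y to its left, z up, the work surface at z = 0. Lengths are in mm, angles in rad, forces in N, time in s.
With the tool pointing down it reaches from about 400 to 875 mm from the base axis. Payload 4.4 kg.
Tool frame: the origin (TCP) lies on the centre line of the jaws, within the pads' length; the fingertips stand 14 mm ahead of it and the grasp point (between the pads) lies 5 mm behind it; z points along the fingers, x is the direction in which the jaws open and shut, and the axes are right-handed (so a half turn about z gives the same grasp; the last joint's range is limited). The gripper opens to 85 mm and grips with 20 to 120 N. Pads are 22 mm wide; open, the fingers measure 114 mm over their backs; the gripper's body (76 mm by 85 mm) begins 54 mm behind the grasp point. The pads swing forward as they close: fully open they stand 13 mm farther back than shut.
Start: joints at [1.141, 0.628, 0.038, 1.517, -0.027, 0.996, -0.02], TCP at [231.316, -607.462, 245.313] pointing down, gripper open.
Joint ranges: [-3.06, 3.06], [-0.37, 2.12], [-1.25, 1.32], [0.18, 2.47], [-1.1, 4.24], [0.23, 1.98], [-2.94, 2.94]. Speed limits (rad/s): [2.57, 2.57, 3.14, 3.14, 3.14, 3.14, 3.14].

### API

Orientations are given as [roll, pitch, yaw] about the fixed x, y, z axes, in that order (R = Rz(yaw) Ry(pitch) Rx(roll)).
In Python, from cell import ctrl gives the robot as it stands.
- The arm moves only by the tool send_rows, never from a script. Its argument "commands" is a list of rows, each a list of 5 numbers: the finger opening in mm, from 0 to 85.4, then the shift along the tool's x, y, z in mm, then the turn about the tool's z in degrees. In form: [[grip, x, y, z, roll], ...]. A call has 1 to 5 rows; each row is the pose to reach, as a shift and turn from the pose measured when the call began, along the tool's axes at that moment; what a row does not reach only later rows make up. A row lasts 1/10 s, in which the tool goes at most 50 mm and 8.59 degrees, less where a joint would pass 70% of its speed; a pose out of reach is approached as far as the arm can. A call with a gripper value outside its range is refused whole. The fingers move at their own pace and stop on an object; the grip force is fixed at half the most. Time passes only in rows, so rows that repeat a pose let the fingers close. It gives the time, the measured TCP pose, the force and the opening at its end, in the units of the state.
- ctrl.read_state(): the state, without advancing time (a new reading comes with each control period).
- ctrl.get_image(name): name is "scene" or "top" or "wrist"; returns the picture (420x560x3 uint8, red, green, blue); there is no depth.
- ctrl.camera_params(name): a dict with "fx", "fy", "cx", "cy" (pixels), "k1" (the pictures are not rectified: a ray, as slopes to the right and down, at radius r is drawn at 1 + k1 r^2 times it, then the intrinsics apply), "cam_to_world" (4x4, takes a point from camera to world coordinates). Camera axes: x right, y down, z forward; pixel columns grow to the right and rows downward; lengths in mm; the calibration is good to about 2 mm. A picture is of the moment at which its call begins: read the wrist's pose just before it. camera_params takes no time and is no camera call; for the wrist camera it gives the pose at the moment of the call.
- ctrl.finish_job(): hands the job in, once; it reports no verdict.
The state is a dict: "clock": time; "qpos": joint angles; "qd": joint speeds; "tau": joint torques, N m; "eef_pos": TCP position; "tool_rot": TCP orientation; "force": force on the tool from outside, world axes, zero at the start; "torque": the same for the moment, N m; "width": finger opening in mm.
Only numpy, scipy, OpenCV 4.12 (cv2) and the standard library are available. Lean on these libraries where they do the work, as an engineer would, in place of code of your own. Each camera call takes 0.05 s, during which the arm holds its last target.

### The job

Push the three round steel spacer rings across the deck of the wooden sorting tray with the fingertips, one at a time, through the narrow gate so that each drops into the slot behind it. Only slide the rings, never pick them up; leave the oblong link plate on the deck and the things around the tray where they are.

Things in the scene. Friction and masses are not known exactly. Their poses are not given: they have to be found in the camera images.
- tray: Fixed plywood sorting tray. Origin on the table, under the middle of the gate's drop edge; x points the way the rings go, out through the gate (roughly away from the robot), y left, z up. Level deck, top at z = 80 mm, x = -205 to 0 mm (drop edge), y = -125 to +125 mm. Rims at the back and sides and a fence at the far edge stand 14 mm above the deck; rims 8 mm, fence 5 mm thick.
- gate (a point): Middle of the gate, on the drop edge at deck height; axes as the tray's. The gate is a 44 mm wide gap in the fence. Straight slanted cheeks, 14 mm high, lead to it: inner faces 106 mm apart at x = -31 mm, narrowing to 44 mm at x = -5 mm. A ring tips into the slot by itself once its centre is a few mm past the drop edge (x = 0), so the fingers need not pass the gate.
- slot (a point): Centre of the floor of the open-topped slot behind the gate, axes as the tray's. Inside 58 mm in x (it begins at the drop edge) by 120 mm in y; floor 4 mm above the table, 76 mm below the deck; far wall rises 16 mm and end walls 8 mm above the deck.
- ring_0_mid (a point): Centre (mid-height) of a loose steel spacer ring, round, 34 mm outside, 16 mm hole, 12 mm thick, about 50 g, lying flat on the tray deck (centre 6 mm above the deck), its axis along z. All three rings are alike; they slide with ordinary friction.
- ring_1_mid (a point): Centre (mid-height) of a loose steel spacer ring, round, 34 mm outside, 16 mm hole, 12 mm thick, about 50 g, lying flat on the tray deck (centre 6 mm above the deck), its axis along z. All three rings are alike; they slide with ordinary friction.
- ring_2_mid (a point): Centre (mid-height) of a loose steel spacer ring, round, 34 mm outside, 16 mm hole, 12 mm thick, about 50 g, lying flat on the tray deck (centre 6 mm above the deck), its axis along z. All three rings are alike; they slide with ordinary friction.
- link: Loose oblong steel link plate, 56 x 22 mm and 10 mm thick with round ends and a 2 mm high rivet head on each end; lies flat on the deck among the rings, long axis x. Origin: centre of its underside. It stays on the deck; being nudged does no harm.
- eyelet_tin: Round grey tin, 67 mm across, 28 mm high, on the table to the right of the tray; origin centre of its underside. Bystander.
- block_1: Brown sanding block, 57 x 100 x 31 mm, on the table to the right of the tray; origin centre of its underside. Bystander.
Things that resemble listed ones, but are neither listed nor needed, are in the scene too. What is shaped like the part that bears ring_2_mid but red is not meant. Leave any red look-alike of the part that bears ring_1_mid alone.

How it is judged:
By the outcome, as a careful person would: the job done as asked, in the order asked, and still so for the second after the job is handed in, with the robot touching nothing.
It also fails if it takes over 61 s, if anything falls off the work surface, if the arm or the gripper's body presses on something with over 40 N, if the wrist force passes 120 N, or if a joint passes its speed limit or range.

## Working session

There is one attempt and no reset: what is moved stays moved. The work goes in short steps, Python scripts to look and compute and a tool call to move; the robot and the scene stay as the last step left them, time stands still between calls to the robot, and variables do not carry over. Pictures are saved under pics/ and viewed, and the job is handed in when it is done.

Besides the shell and the picture viewer there is one more tool, called after "Call:" as name([rows], argument=value, ...), one row to a line, values as JSON. send_rows: Moves the arm, as the interface text tells. Its arguments: {"type":"object","properties":{"commands":{"type":"array"}},"required":["commands"]}

```bash
mkdir -p pics
python3 - <<'E'
from cell import ctrl
import cv2
s=ctrl.read_state();print(s)
for n in("scene","top","wrist"):
    p=ctrl.camera_params(n);print(n,p)
    cv2.imwrite(f"pics/{n}0.png",ctrl.get_image(n)[:,:,::-1])
E
```

```text
{'clock': 0.0, 'qpos': array([ 1.14123092,  0.62938978,  0.03844395,  1.51837409, -0.02703937,
        0.99628696, -0.01998095]), 'qd': array([-0.0003761 ,  0.00081744,  0.00105592, -0.00027459, -0.00013504,
       -0.00024721, -0.00033098]), 'tau': array([-4.16367657e-04, -5.63402617e+01,  1.22576639e+00, -1.93449622e+01,
        1.09383330e-02,  1.02893528e-02, -1.08628055e-05]), 'eef_pos': array([ 231.08921627, -606.88957194,  244.35884989]), 'tool_rot': array([-3.14158879e+00,  1.94049841e-03, -1.20703505e+00]), 'force': array([ 0.97345043,  0.15785126, -0.83696646]), 'torque': array([0.02785471, 0.02965003, 0.03302016]), 'width': 85.17270449595601}
scene {'fx': 386.41644156431073, 'fy': 386.41644156431073, 'cx': 283.97620902250935, 'cy': 213.92611907324857, 'k1': -0.07179001279982092, 'cam_to_world': array([[ 6.25071605e-01, -3.72237130e-01,  6.86094023e-01,
        -8.40059581e+01],
       [-7.80566255e-01, -2.96568609e-01,  5.50239386e-01,
        -7.74465987e+02],
       [-1.34557947e-03, -8.79480858e-01, -4.75932358e-01,
         5.10304666e+02],
       [ 0.00000000e+00,  0.
[... 343 characters left out ...]
631e-03,
        -3.02291224e+02],
       [-4.06145137e-03, -1.29200227e-01, -9.91610209e-01,
         1.07169315e+03],
       [ 0.00000000e+00,  0.00000000e+00,  0.00000000e+00,
         1.00000000e+00]])}
wrist {'fx': 337.7863844907335, 'fy': 337.7863844907335, 'cx': 281.83452599646273, 'cy': 214.0281733933216, 'k1': -0.07869646539072242, 'cam_to_world': array([[ 3.56268286e-01, -8.84734845e-01, -3.00528139e-01,
         3.08863454e+02],
       [-9.34383223e-01, -3.37664355e-01, -1.13625595e-01,
        -5.78639789e+02],
       [-9.49116748e-04,  3.21289648e-01, -9.46980497e-01,
         3.73039486e+02],
       [ 0.00000000e+00,  0.00000000e+00,  0.00000000e+00,
         1.00000000e+00]])}
```

View pics/top0.png

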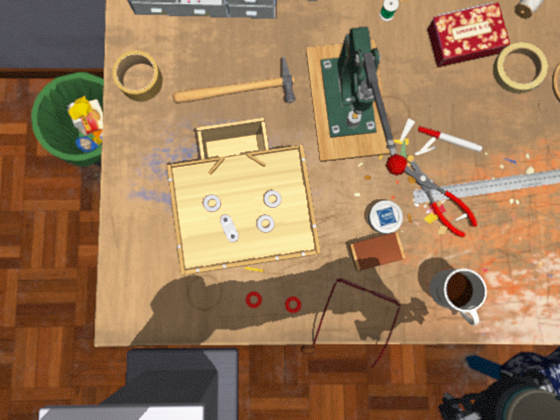

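View pics/scene0.png

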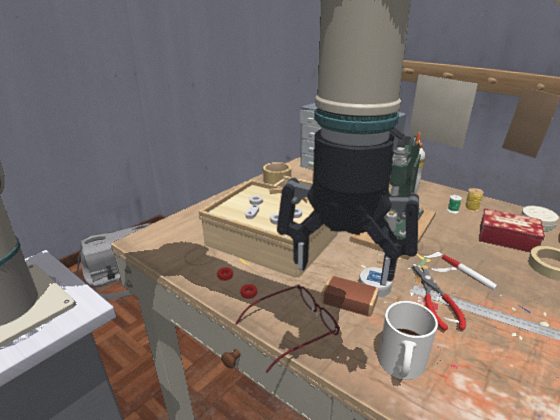

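View pics/wrist0.png

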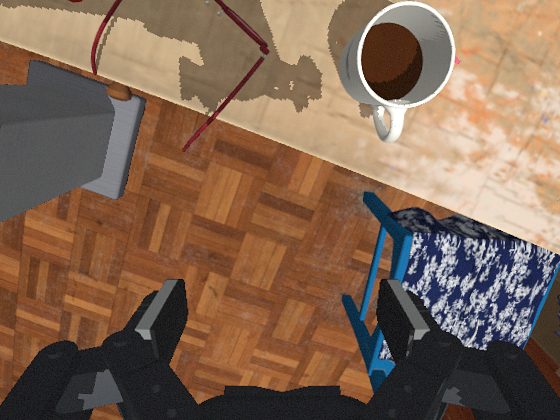

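The rings are at top-view pixels (212,203), (272,198) and (266,224), with the link at (229,228). The only look-alikes are the two red rings on the table at (254,299) and (293,304). I'll check this in a close crop.

```bash
cat > h.py <<'E'
import numpy as np, cv2
from cell import ctrl
def p2w(n,uv,z,P=None):
    p=P or ctrl.camera_params(n)
    K=np.array([[p['fx'],0,p['cx']],[0,p['fy'],p['cy']],[0,0,1]])
    u=cv2.undistortPoints(np.array(uv,float).reshape(-1,1,2),K,np.array([p['k1'],0,0,0.])).reshape(-1,2)
    T=p['cam_to_world'];d=np.c_[u,np.ones(len(u))]@T[:3,:3].T;o=T[:3,3]
    return o+d*((z-o[2])/d[:,2])[:,None]
def w2p(n,X,P=None):
    p=P or ctrl.camera_params(n);T=p['cam_to_world']
    K=np.array([[p['fx'],0,p['cx']],[0,p['fy'],p['cy']],[0,0,1]])
    Ti=np.linalg.inv(T);c=np.asarray(X,float)@Ti[:3,:3].T+Ti[:3,3]
    return cv2.projectPoints(c.reshape(-1,1,3),np.zeros(3),np.zeros(3),K,np.array([p['k1'],0,0,0.]))[0].reshape(-1,2)
E
python3 - <<'E'
import cv2
i=cv2.imread('pics/top0.png')[110:280,160:325]
cv2.imwrite('pics/c0.png',cv2.resize(i,None,fx=3.5,fy=3.5,interpolation=cv2.INTER_CUBIC))
E
```

```text
(no output)
```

View pics/c0.png

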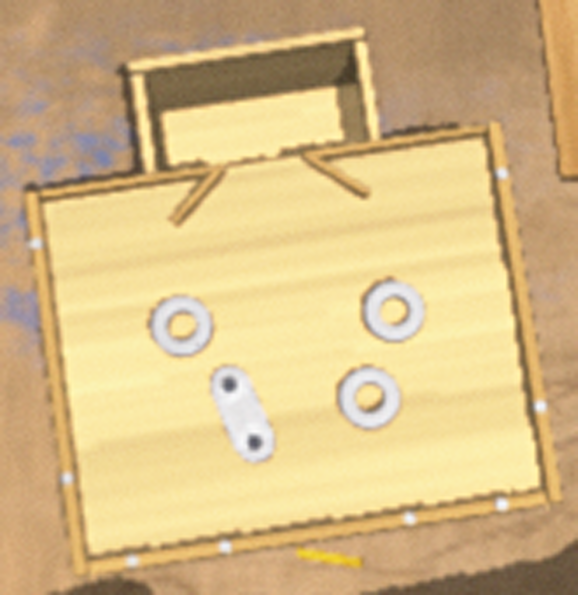

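The crop confirms three grey rings (crop (182,326), (393,310), (369,398)) and the link at (242,413). The red rings are off the tray. Next I'll fit the tray pose.

```bash
cat >> h.py <<'E'
def tw(pose,X):
    x,y,a=pose;X=np.atleast_2d(X).astype(float);R=np.array([[np.cos(a),-np.sin(a)],[np.sin(a),np.cos(a)]])
    return np.c_[X[:,:2]@R.T+[x,y],X[:,2]]
def wt(pose,X):
    x,y,a=pose;X=np.atleast_2d(X);R=np.array([[np.cos(a),-np.sin(a)],[np.sin(a),np.cos(a)]])
    return np.c_[(X[:,:2]-[x,y])@R,X[:,2]]
E
python3 - <<'E'
from h import *
from scipy.optimize import least_squares
P=ctrl.camera_params('top')
c=lambda q:np.array(q,float)/3.5+[160,110]-0.36
obs=c([(28,190),(495,125),(80,570),(557,500),(223,172),(305,156)])
w=p2w('top',obs,94,P);print(w.round(1))
print(np.linalg.norm(w[0]-w[1]),np.linalg.norm(w[0]-w[2]))
m=np.array([[0,133,94],[0,-133,94],[-213,133,94],[-213,-133,94],[-5,22,94],[-5,-22,94]])
f=lambda v:(w2p('top',tw(v,m),P)-obs).ravel()
r=least_squares(f,[600,-250,0]);print(r.x,f(r.x).round(1))
np.save('tray.npy',r.x)
rings=c([(182,326),(393,310),(369,398)])
g=p2w('top',rings,92,P);print('rings top',g.round(1),wt(r.x,g).round(1))
l=p2w('top',c([(229,384),(255,442)]),92,P);print('link',wt(r.x,l).round(1))
# overlay
i=ctrl.get_image('top')[:,:,::-1].copy()
i=cv2.resize(i[110:280,160:325],None,fx=3.5,fy=3.5,interpolation=cv2.INTER_CUBIC)
def dl(a,b,col=(0,0,255)):
    q=(w2p('top',tw(r.x,[a,b]),P)-[160,110]+.36)*3.5
    cv2.line(i,tuple(int(v) for v in q[0]),tuple(int(v) for v in q[1]),col,1)
for z,col in((80,(255,0,0)),(94,(0,0,255))):
  for s in(1,-1): dl((-31,53*s,z),(-5,22*s,z),col); dl((-205,125*s,z),(0,125*s,z),col)
  dl((-205,125,z),(-205,-125,z),col);dl((-5,125,z),(-5,-125,z),col)
for k in g:
  t=np.linspace(0,2*np.pi,40);q=np.c_[k[0]+17*np.cos(t),k[1]+17*np.sin(t),0*t+92]
  q=(w2p('top',q,P)-[160,110]+.36)*3.5;cv2.polylines(i,[q.astype(int)],True,(0,160,0),1)
cv2.imwrite('pics/o0.png',i)
s=ctrl.read_state();print(s['clock'],s['eef_pos'],s['tool_rot'])
E
```

```text
[[ 615.6  -98.7   94. ]
 [ 650.1 -355.8   94. ]
 [ 408.1 -130.3   94. ]
 [ 443.2 -386.    94. ]
 [ 624.9 -205.7   94. ]
 [ 633.5 -250.9   94. ]]
259.3907081519683 209.87935152169538
[ 6.34636206e+02 -2.27739406e+02  1.40801983e-01] [-1.4 -0.2  1.8 -1.7 -2.3  1.7  1.8  0.4  0.5 -0.9 -0.3  0.4]
rings top [[ 539.7 -183.4   92. ]
 [ 547.6 -298.7   92. ]
 [ 499.3 -285.3   92. ]] [[ -87.8   57.2   92. ]
 [ -96.2  -58.    92. ]
 [-142.   -38.    92. ]]
link [[-123.1   36.2   92. ]
 [-156.5   26.6   92. ]]
0.2 [ 231.1718291  -607.131456    244.76831167] [ 3.14158055e+00  1.10195363e-03 -1.20704335e+00]
```

View pics/o0.png

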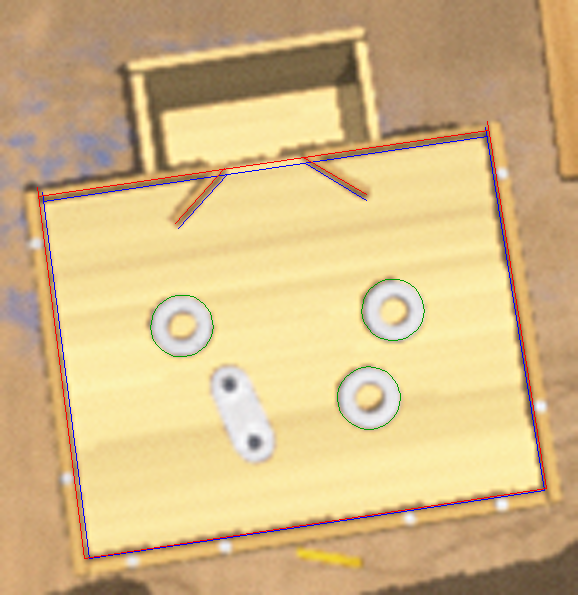

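```bash
cat >> h.py <<'E'
from scipy.spatial.transform import Rotation as Ro
def go(tx,ty,z,hd):
    "TCP to tray (tx,ty), world z; hd = tray push heading deg (push = -tool y)"
    pose=np.load('tray.npy');s=ctrl.read_state()
    g=tw(pose,[tx,ty,z])[0];R=Ro.from_euler('xyz',s['tool_rot']).as_matrix()
    d=R.T@(g-s['eef_pos']);cur=np.arctan2(*(-R[:2,1])[::-1])
    tgt=pose[2]+np.radians(hd);r=-np.degrees((tgt-cur+np.pi)%(2*np.pi)-np.pi)
    print('go',tx,ty,z,hd,'->',d.round(1),'roll',r.round(1),'dist',np.linalg.norm(d).round(0))
def st():
    pose=np.load('tray.npy');s=ctrl.read_state();R=Ro.from_euler('xyz',s['tool_rot']).as_matrix()
    print('t',s['clock'],'tray',wt(pose,s['eef_pos']).round(1),'hd',np.degrees(np.arctan2(*(-R[:2,1])[::-1])-pose[2]).round(1),'F',s['force'].round(1),'w',s['width'])
E
python3 - <<'E'
from h import *
st();go(-150,0,230,0)
E
```

```text
t 0.2 tray [[-452.7 -319.   244.8]] hd 12.8 F [-0.4 -0.4  0.7] w 84.996093575364
go -150 0 230 0 -> [-244.2 -365.8   15. ] roll 12.8 dist 440.0
```

Call:
send_rows([
  [12,-27,-40,0,2],
  [12,-54,-80,0,4],
  [12,-81,-120,0,8],
  [12,-108,-160,0,12],
  [12,-135,-200,0,12.8],
])

```text
clock: 0.7
eef_pos: [370.9, -408.1, 244.9]
tool_rot: [3.141, 0.001, -1.432]
force: [0.1, -0.1, -0.6]
width: 13.1
```

Run:
```python
from h import *
st();go(-150,0,230,0)
```

```text
t 0.7 tray [[-286.4 -141.5  244.9]] hd -0.1 F [ 0.1 -0.1 -0.6] w 13.059490017889127
go -150 0 230 0 -> [-141.9 -136.1   15. ] roll -0.1 dist 197.0
```

Call:
send_rows([
  [12,-36,-34,4,0],
  [12,-71,-68,8,0],
  [12,-107,-102,12,0],
  [12,-142,-136,15,0],
  [12,-142,-136,15,0],
])

```text
clock: 1.2
eef_pos: [490.9, -240.1, 229.4]
tool_rot: [-3.139, 0.006, -1.42]
force: [-0.5, 0.8, 0.0]
width: 11.8
```

Run:
```python
from h import *
st()
P=ctrl.camera_params('wrist')
i=ctrl.get_image('wrist')[:,:,::-1].copy();cv2.imwrite('pics/w1raw.png',i)
v=np.load('tray.npy')
def dl(a,b,col):
    q=w2p('wrist',tw(v,[a,b]),P);cv2.line(i,tuple(int(x) for x in q[0]),tuple(int(x) for x in q[1]),col,1)
for z,col in((80,(255,0,0)),(94,(0,0,255))):
  for s in(1,-1): dl((-31,53*s,z),(-5,22*s,z),col); dl((-150,125*s,z),(0,125*s,z),col)
  dl((-5,125,z),(-5,-125,z),col)
for k in [(-87.8,57.2,92),(-96.2,-58,92),(-142,-38,92)]:
  t=np.linspace(0,2*np.pi,40);q=np.c_[k[0]+17*np.cos(t),k[1]+17*np.sin(t),0*t+92]
  cv2.polylines(i,[w2p('wrist',tw(v,q),P).astype(int)],True,(0,160,0),1)
cv2.imwrite('pics/w1.png',cv2.resize(i,None,fx=1.4,fy=1.4))
```

```text
t 1.2 tray [[-144.1    7.9  229.4]] hd 0.6 F [-0.5  0.8  0. ] w 11.779376697184277
```

View pics/w1.png

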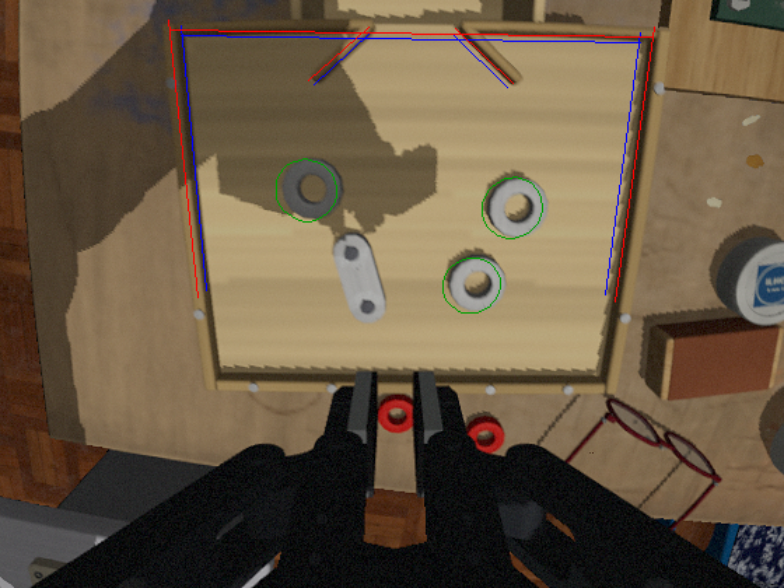

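Run:
```python
from h import *
st();go(-150,0,230,0)
P=ctrl.camera_params('wrist')
i=ctrl.get_image('wrist')[:,:,::-1].copy();cv2.imwrite('pics/w2raw.png',i)
st()
c=i[0:300,100:500]
cv2.imwrite('pics/w2.png',cv2.resize(c,None,fx=2,fy=2,interpolation=cv2.INTER_CUBIC))
import pickle;pickle.dump(P,open('P2.pkl','wb'))
```

```text
t 1.25 tray [[-147.1    4.2  229.6]] hd 0.3 F [-0.9 -1.3  0.1] w 11.962419302551845
go -150 0 230 0 -> [ 4.2  2.9 -0.4] roll 0.3 dist 5.0
t 1.3 tray [[-149.2    1.6  229.7]] hd 0.1 F [-0.3 -0.6  0.4] w 12.331674483869348
```

View pics/w2.png

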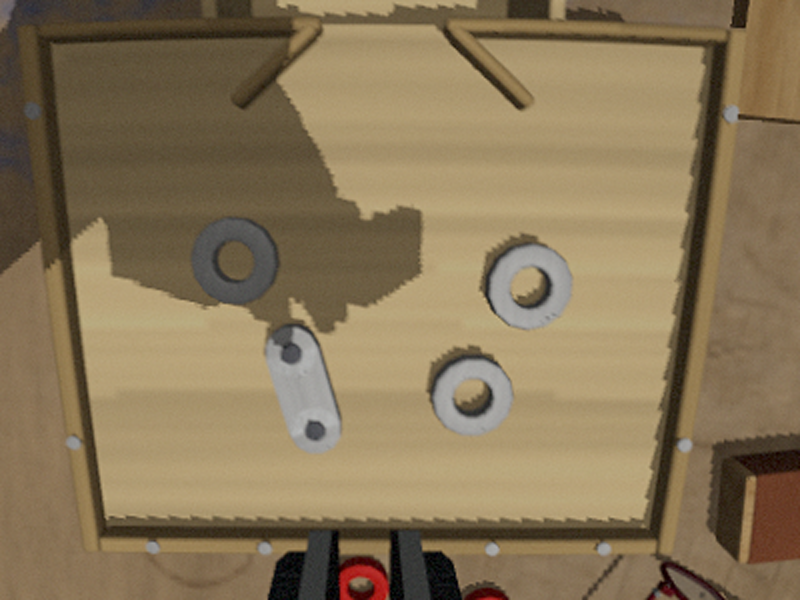

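Run:
```python
from h import *
import pickle
from scipy.optimize import least_squares
P=pickle.load(open('P2.pkl','rb'))
c=lambda q:np.array(q,float)/2+[100,0]-.25
v=np.load('tray.npy')
T=p2w('wrist',c([(22,23),(741,30),(87,551),(672,554),(320,24),(446,24)]),94,P)
print('in old tray frame',wt(v,T).round(1))
print(np.linalg.norm(T[0]-T[1]),np.linalg.norm(T[4]-T[5]))
g=p2w('wrist',c([(235,260),(529,286),(472,395)]),92,P);print('rings',wt(v,g).round(1))
l=p2w('wrist',c([(290,352),(315,430)]),92,P);print('link',wt(v,l).round(1))
tips=p2w('wrist',c([(335,535),(391,535)]),215.5,P);print(wt(v,tips).round(1))
```

```text
in old tray frame [[  -0.5  127.4   94. ]
 [  -0.6 -131.8   94. ]
 [-212.5  127.2   94. ]
 [-212.2 -135.4   94. ]
 [  -3.3   19.9   94. ]
 [  -3.   -24.5   94. ]]
259.24477154521605 44.3879241625524
rings [[ -85.9   53.7   92. ]
 [ -95.   -60.7   92. ]
 [-139.5  -40.7   92. ]]
link [[-122.1   33.4   92. ]
 [-155.1   23.8   92. ]]
[[-139.1   10.1  215.5]
 [-139.    -3.1  215.5]]
```

Run:
```python
from h import *
v=np.load('tray.npy');n=tw(v,[0.6,-1.6,0])[0];v[:2]=n[:2];np.save('tray.npy',v)
st()
# ring B at about (-96,-58): heading to (-42,0)
import math
for name,(x,y) in dict(A=(-87.5,56.5),B=(-96,-58),C=(-141,-38)).items():
    h=math.degrees(math.atan2(-y,-42-x));
    b=[x-36*math.cos(math.radians(h)),y-36*math.sin(math.radians(h))]
    e=[-42-27*math.cos(math.radians(h)),-27*math.sin(math.radians(h))]
    print(name,round(h,1),np.round(b,1),np.round(e,1))
go(-120,-84,130,47);go(-120,-84,98,47)
```

```text
t 1.3 tray [[-149.8    3.2  229.7]] hd 0.1 F [-0.3 -0.6  0.4] w 12.331674483869348
A -51.2 [-110.1   84.5] [-58.9  21. ]
B 47.0 [-120.5  -84.3] [-60.4 -19.8]
C 21.0 [-174.6  -50.9] [-67.2  -9.7]
go -120 -84 130 47 -> [ 87.4 -29.8  99.6] roll -46.9 dist 136.0
go -120 -84 98 47 -> [ 87.4 -29.8 131.6] roll -46.9 dist 161.0
```

Call:
send_rows([
  [12,18,-6,20,-8.5],
  [12,36,-12,40,-17],
  [12,54,-18,60,-25.5],
  [12,72,-24,80,-34],
  [12,87,-30,100,-42],
])

```text
clock: 1.8
eef_pos: [527.2, -332.4, 128.8]
tool_rot: [3.141, 0.001, -0.694]
force: [-1.2, -0.0, -0.5]
width: 12.1
```

Call:
send_rows([
  [12,0,0,0,-4],
  [12,0,0,0,-4],
])

```text
clock: 2.0
eef_pos: [524.8, -335.3, 127.6]
tool_rot: [3.139, 0.003, -0.628]
force: [-0.1, -0.7, -0.4]
width: 12.2
```

Run:
```python
from h import *
st();go(-120.5,-84.3,110,47)
P=ctrl.camera_params('wrist')
cv2.imwrite('pics/w3.png',ctrl.get_image('wrist')[:,:,::-1])
st()
```

```text
t 2.0 tray [[-124.4  -89.5  127.6]] hd 45.9 F [-0.1 -0.7 -0.4] w 12.203741472450332
go -120.5 -84.3 110 47 -> [-0.8 -6.5 17.6] roll -1.1 dist 19.0
t 2.05 tray [[-123.6  -88.7  128.4]] hd 45.9 F [-0.2  0.4  1. ] w 12.478876117873027
```

View pics/w3.png

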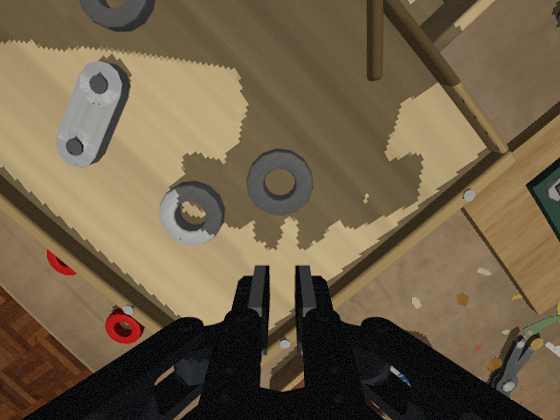

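The ring's centre line (px 280) matches the finger midline (282), so I'll descend.

Call:
send_rows([
  [12,0,-3,10,-1],
  [12,0,-3,20,-1],
  [12,0,-3,26,-1],
  [12,0,-3,31,-1],
  [12,0,-3,31,-1],
])

```text
clock: 2.55
eef_pos: [526.8, -331.5, 96.4]
tool_rot: [3.14, 0.004, -0.611]
force: [-0.6, -0.9, 0.4]
width: 11.8
```

Run:
```python
from h import *
st();go(-60.4,-19.8,97,47)
```

```text
t 2.55 tray [[-121.9  -86.    96.4]] hd 46.9 F [-0.6 -0.9  0.4] w 11.755955460770602
go -60.4 -19.8 97 47 -> [ -0.3 -90.3  -0.7] roll -0.1 dist 90.0
```

Call:
send_rows([
  [12,0,-9,0,0],
  [12,0,-18,0,0],
  [12,0,-27,0,0],
  [12,0,-36,0,0],
  [12,0,-45,0,0],
])

```text
clock: 3.05
eef_pos: [553.3, -293.8, 96.6]
tool_rot: [3.14, 0.003, -0.611]
force: [-0.1, 0.5, 0.7]
width: 12.3
```

Run:
```python
from h import *
st();go(-60.4,-19.8,97,47)
cv2.imwrite('pics/w4.png',ctrl.get_image('wrist')[:,:,::-1])
```

```text
t 3.05 tray [[-90.4 -52.4  96.6]] hd 46.9 F [-0.1  0.5  0.7] w 12.273592427762008
go -60.4 -19.8 97 47 -> [ -0.3 -44.2  -0.5] roll -0.1 dist 44.0
```

View pics/w4.png

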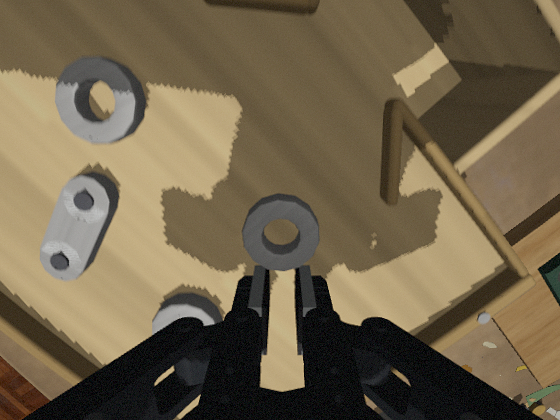

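The ring sits centred in the finger cradle (281,232). I'll keep pushing.

Call:
send_rows([
  [12,0,-9,0,0],
  [12,0,-18,0,0],
  [12,0,-27,0,0],
  [12,0,-36,0,0],
  [12,0,-44,0,0],
])

```text
clock: 3.6
eef_pos: [580.3, -254.9, 96.6]
tool_rot: [3.142, 0.003, -0.608]
force: [-1.1, -0.3, -0.5]
width: 11.9
```

Call:
send_rows([
  [12,0,0,0,0],
  [12,0,0,0,0],
])

```text
clock: 3.8
eef_pos: [580.5, -254.6, 96.5]
tool_rot: [-3.142, 0.003, -0.608]
force: [-0.0, -0.3, 0.3]
width: 11.9
```

Run:
```python
from h import *
st();go(-95,-2,97,0)
P=ctrl.camera_params('wrist')
i=ctrl.get_image('wrist');cv2.imwrite('pics/w5.png',i[:,:,::-1])
import pickle;pickle.dump(P,open('P.pkl','wb'))
```

```text
t 3.8 tray [[-57.9 -17.4  96.5]] hd 47.1 F [-0.  -0.3  0.3] w 11.893211397995769
go -95 -2 97 0 -> [-37.6  14.   -0.3] roll 47.1 dist 40.0
```

View pics/w5.png

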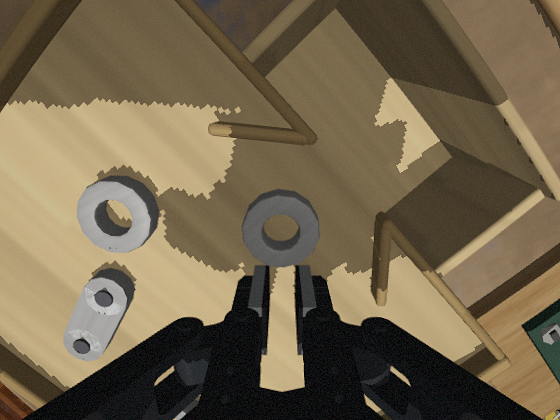

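Run:
```python
from h import *
import pickle;P=pickle.load(open('P.pkl','rb'));v=np.load('tray.npy')
print(wt(v,p2w('wrist',[(281,229)],92,P)).round(1),wt(v,p2w('wrist',[(314,142),(377,216)],94,P)).round(1))
```

```text
[[-37.    4.4  92. ]] [[ -2.8  22.6  94. ]
 [ -3.4 -17.8  94. ]]
```

Call:
send_rows([
  [12,0,13,0,0],
  [12,0,28,0,0],
  [12,0,40,0,0],
  [12,0,40,0,0],
])

```text
clock: 4.25
eef_pos: [554.7, -291.9, 96.5]
tool_rot: [3.139, 0.003, -0.614]
force: [0.4, 0.0, 0.4]
width: 12.0
```

Run:
```python
from h import *
st();go(-80,2.5,97,0)
```

```text
t 4.25 tray [[-88.7 -50.7  96.5]] hd 46.8 F [0.4 0.  0.4] w 12.021213564192637
go -80 2.5 97 0 -> [-30.1 -44.8  -0.5] roll 46.8 dist 54.0
```

Call:
send_rows([
  [12,-6,-9,0,8.5],
  [12,-12,-18,0,17],
  [12,-18,-27,0,25.5],
  [12,-24,-36,0,34],
  [12,-30,-45,0,42.5],
])

```text
clock: 4.75
eef_pos: [556.2, -237.3, 96.5]
tool_rot: [3.138, 0.001, -1.362]
force: [0.4, 0.5, 0.1]
width: 12.3
```

Call:
send_rows([
  [12,0,0,0,4.3],
  [12,0,0,0,4.3],
])

```text
clock: 4.95
eef_pos: [556.5, -236.5, 96.6]
tool_rot: [3.138, 0.001, -1.436]
force: [0.7, -0.6, -0.3]
width: 11.5
```

Run:
```python
from h import *
st();go(-22,2,97,0)
P=ctrl.camera_params('wrist')
i=ctrl.get_image('wrist');cv2.imwrite('pics/w6.png',i[:,:,::-1])
import pickle;pickle.dump(P,open('P.pkl','wb'))
```

```text
t 4.95 tray [[-79.1   3.9  96.6]] hd -0.3 F [ 0.7 -0.6 -0.3] w 11.490849752227922
go -22 2 97 0 -> [  1.6 -57.2  -0.7] roll -0.3 dist 57.0
```

View pics/w6.png

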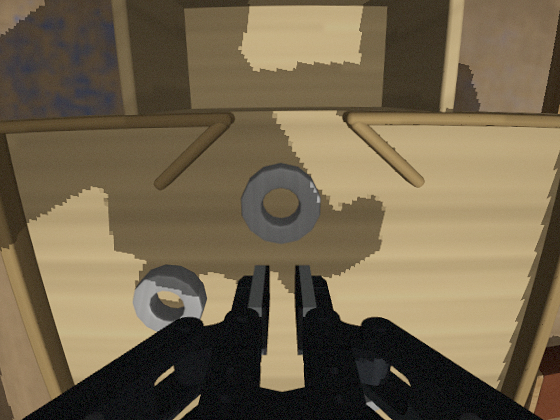

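Call:
send_rows([
  [12,0,-10,0,0],
  [12,1,-18,0,0],
  [12,2,-26,0,0],
  [12,3,-34,0,0],
  [12,3,-42,0,0],
])

```text
clock: 5.5
eef_pos: [599.0, -234.7, 96.3]
tool_rot: [3.138, 0.0, -1.435]
force: [-0.9, 0.1, 1.3]
width: 12.0
```

Run:
```python
from h import *
st();go(-22,1,97,0)
i=ctrl.get_image('wrist');cv2.imwrite('pics/w7.png',i[:,:,::-1])
```

```text
t 5.5 tray [[-36.8  -0.3  96.3]] hd -0.3 F [-0.9  0.1  1.3] w 11.98923396102434
go -22 1 97 0 -> [ -1.3 -14.8  -0.7] roll -0.3 dist 15.0
```

View pics/w7.png

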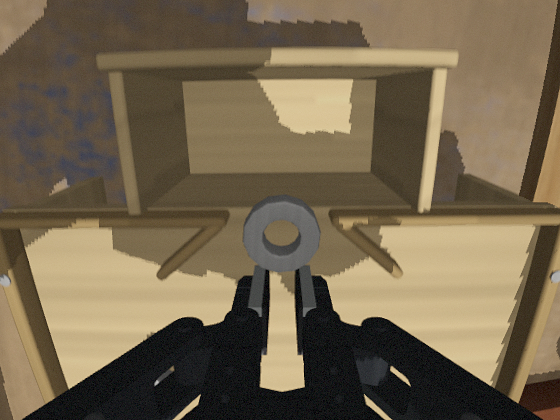

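Call:
send_rows([
  [12,0,-6,0,0],
  [12,0,-11,0,0],
  [12,0,-15,0,0],
  [12,0,-17,0,0],
  [12,0,-17,0,0],
])

```text
clock: 6.05
eef_pos: [618.2, -231.4, 96.4]
tool_rot: [3.14, 0.0, -1.433]
force: [0.5, -0.3, -0.5]
width: 12.3
```

Run:
```python
from h import *
st()
i=ctrl.get_image('wrist');cv2.imwrite('pics/w8.png',i[:,:,::-1])
```

```text
t 6.05 tray [[-17.4   0.3  96.4]] hd -0.2 F [ 0.5 -0.3 -0.5] w 12.286409003916038
```

View pics/w8.png

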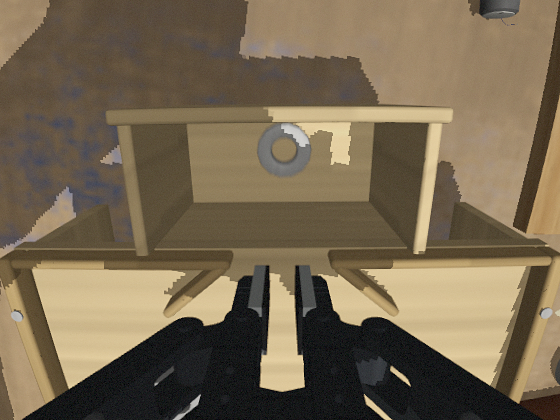

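Ring 1 is in the slot at (285,150). Next is ring A on the left.

Call:
send_rows([
  [12,0,20,0,0],
  [12,0,40,-15,0],
  [12,0,55,-30,0],
  [12,0,60,-35,0],
])

```text
clock: 6.5
eef_pos: [557.3, -240.9, 132.8]
tool_rot: [3.141, -0.001, -1.435]
force: [1.1, 0.6, 0.2]
width: 11.8
```

Run:
```python
from h import *
st();go(-111,86,130,-51)
```

```text
t 6.5 tray [[-79.   -0.6 132.8]] hd -0.3 F [1.1 0.6 0.2] w 11.820397719611854
go -111 86 130 -51 -> [-86.4  32.4   2.8] roll 50.7 dist 92.0
```

Call:
send_rows([
  [12,-18,7,0,8.5],
  [12,-36,14,0,17],
  [12,-54,21,0,25.5],
  [12,-72,28,0,34],
  [12,-86,32,0,42.5],
])

```text
clock: 7.0
eef_pos: [513.8, -158.6, 132.6]
tool_rot: [3.141, -0.001, -2.182]
force: [-0.2, -0.1, -0.2]
width: 12.0
```

Call:
send_rows([
  [12,0,0,0,8],
  [12,0,0,0,8],
  [12,0,0,0,8],
])

```text
clock: 7.3
eef_pos: [514.3, -158.7, 132.5]
tool_rot: [-3.141, -0.001, -2.318]
force: [0.8, 0.1, -0.9]
width: 11.8
```

Run:
```python
from h import *
st();go(-111,86,97,-51)
i=ctrl.get_image('wrist');cv2.imwrite('pics/w9.png',i[:,:,::-1])
```

```text
t 7.3 tray [[-110.    86.9  132.5]] hd -50.9 F [ 0.8  0.1 -0.9] w 11.769053886125722
go -111 86 97 -51 -> [ 1.3 -0.1 35.5] roll 0.1 dist 36.0
```

View pics/w9.png

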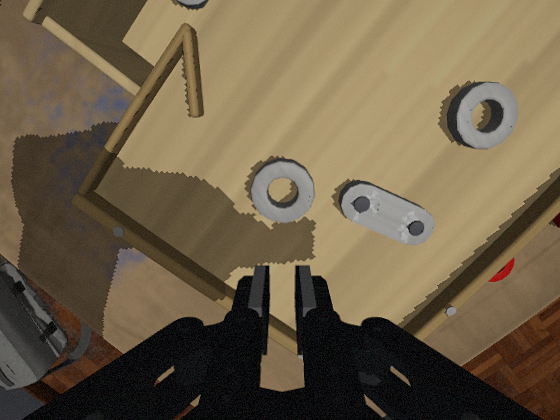

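Ring A is centred at (282,190), so I'll descend and push.

Call:
send_rows([
  [12,0,2,12,0],
  [12,0,2,24,0],
  [12,0,2,31,0],
  [12,0,2,36,0],
  [12,0,2,36,0],
])

```text
clock: 7.85
eef_pos: [512.1, -157.6, 95.5]
tool_rot: [3.14, -0.002, -2.319]
force: [1.1, 0.4, 0.1]
width: 11.9
```

Run:
```python
from h import *
st();go(-58.9,21.5,97,-51)
```

```text
t 7.85 tray [[-112.    88.2   95.5]] hd -50.9 F [1.1 0.4 0.1] w 11.896820168613726
go -58.9 21.5 97 -51 -> [  0.8 -85.3  -1.6] roll 0.1 dist 85.0
```

Call:
send_rows([
  [12,0,-9,-1,0],
  [12,0,-18,-1,0],
  [12,0,-27,-1,0],
  [12,0,-36,-1,0],
  [12,0,-45,-1,0],
])

```text
clock: 8.35
eef_pos: [545.8, -188.8, 96.6]
tool_rot: [3.14, -0.002, -2.319]
force: [-0.6, 2.0, 1.0]
width: 12.0
```

Call:
send_rows([
  [12,0,-9,0,0],
  [12,0,-18,0,0],
  [12,0,-27,0,0],
  [12,0,-36,0,0],
  [12,0,-40,0,0],
])

```text
clock: 8.85
eef_pos: [575.9, -217.0, 96.6]
tool_rot: [3.141, -0.002, -2.32]
force: [-0.6, 0.2, 0.8]
width: 11.9
```

Run:
```python
from h import *
st();go(-58.9,21.5,97,-51)
i=ctrl.get_image('wrist');cv2.imwrite('pics/w10.png',i[:,:,::-1])
```

```text
t 8.85 tray [[-57.2  20.4  96.6]] hd -51.0 F [-0.6  0.2  0.8] w 11.898497585523126
go -58.9 21.5 97 -51 -> [ 0.6  1.9 -0.4] roll 0.0 dist 2.0
```

View pics/w10.png

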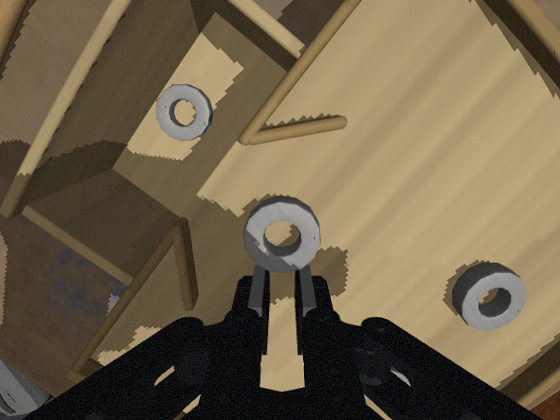

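Call:
send_rows([
  [12,0,13,0,0],
  [12,0,28,0,0],
  [12,0,38,0,0],
  [12,0,38,0,0],
])

```text
clock: 9.3
eef_pos: [547.3, -190.1, 96.5]
tool_rot: [3.14, -0.002, -2.319]
force: [1.0, -0.7, -0.0]
width: 12.2
```

Run:
```python
from h import *
st();go(-80,-2,97,0)
```

```text
t 9.3 tray [[-81.8  51.1  96.5]] hd -50.9 F [ 1.  -0.7 -0. ] w 12.168606613735935
go -80 -2 97 0 -> [ 32.1 -42.3  -0.5] roll -50.9 dist 53.0
```

Call:
send_rows([
  [12,6,-8,0,-8.5],
  [12,12,-16,0,-17],
  [12,19,-25,0,-25.5],
  [12,26,-34,0,-34],
  [12,32,-42,0,-42.5],
])

```text
clock: 9.8
eef_pos: [557.0, -243.6, 96.7]
tool_rot: [3.141, -0.002, -1.572]
force: [-0.3, 0.2, -0.1]
width: 12.0
```

Call:
send_rows([
  [12,0,0,0,-8.2],
  [12,0,0,0,-8.2],
  [12,0,0,0,-8.2],
])

```text
clock: 10.1
eef_pos: [557.2, -243.9, 96.7]
tool_rot: [3.141, -0.001, -1.432]
force: [1.0, 0.4, 0.5]
width: 12.1
```

Run:
```python
from h import *
st();go(-36,0.3,97,0)
i=ctrl.get_image('wrist');cv2.imwrite('pics/w11.png',i[:,:,::-1])
```

```text
t 10.1 tray [[-79.5  -3.5  96.7]] hd -0.1 F [1.  0.4 0.5] w 12.082743884039454
go -36 0.3 97 0 -> [ -3.9 -43.5  -0.4] roll -0.1 dist 44.0
```

View pics/w11.png

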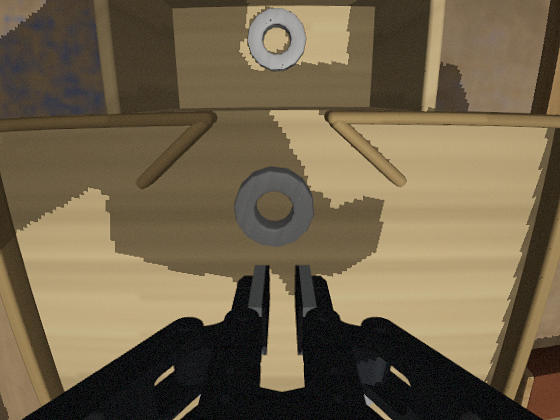

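Call:
send_rows([
  [12,-3.5,-4,0,0],
  [12,-4,-14,0,0],
  [12,-4,-24,0,0],
  [12,-4,-34,0,0],
  [12,-4,-42,0,0],
])

```text
clock: 10.65
eef_pos: [599.6, -233.3, 96.6]
tool_rot: [3.141, -0.001, -1.431]
force: [-0.7, -0.1, 1.2]
width: 11.9
```

Run:
```python
from h import *
st();go(-17.5,0.3,97,0)
i=ctrl.get_image('wrist');cv2.imwrite('pics/w12.png',i[:,:,::-1])
```

```text
t 10.65 tray [[-36.1   1.   96.6]] hd -0.1 F [-0.7 -0.1  1.2] w 11.924539880191091
go -17.5 0.3 97 0 -> [  0.7 -18.6  -0.4] roll -0.1 dist 19.0
```

View pics/w12.png

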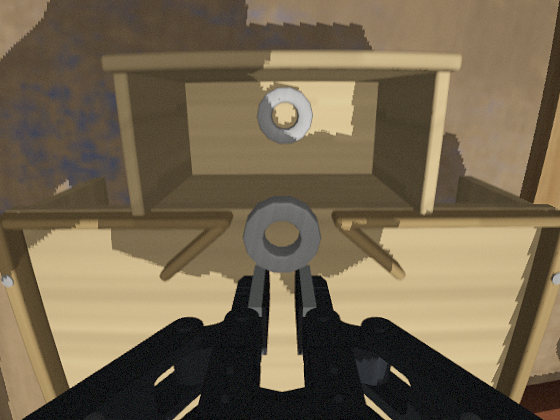

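Ring A is centred in the gate (ring 282, gate (231+334)/2≈283).

Call:
send_rows([
  [12,0,-6,0,0],
  [12,0,-11,0,0],
  [12,0,-15,0,0],
  [12,0,-17,0,0],
  [12,0,-18,0,0],
])

```text
clock: 11.2
eef_pos: [619.1, -230.3, 96.6]
tool_rot: [-3.14, -0.002, -1.43]
force: [-0.4, 0.3, 1.3]
width: 11.7
```

Run:
```python
from h import *
st()
i=ctrl.get_image('wrist');cv2.imwrite('pics/w13.png',i[:,:,::-1])
```

```text
t 11.2 tray [[-16.3   1.2  96.6]] hd -0.0 F [-0.4  0.3  1.3] w 11.696230092050795
```

View pics/w13.png

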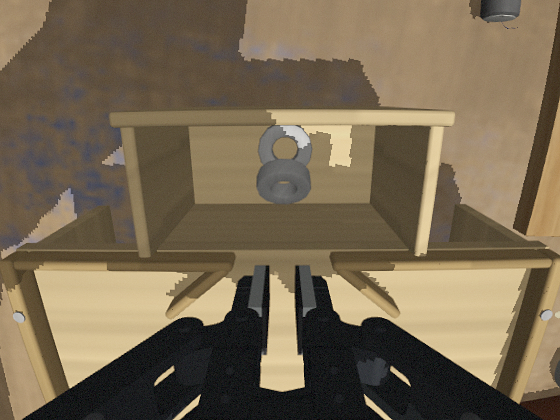

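Ring 2 has dropped in, resting by the first at (284,180). Now ring C.

Call:
send_rows([
  [12,0,20,0,0],
  [12,0,40,-15,0],
  [12,0,70,-35,0],
  [12,0,100,-35,0],
  [12,0,110,-35,0],
])

```text
clock: 11.75
eef_pos: [506.9, -246.8, 132.1]
tool_rot: [3.141, -0.002, -1.433]
force: [0.2, 0.3, -0.3]
width: 12.1
```

Run:
```python
from h import *
st();go(-175,-51,130,21)
```

```text
t 11.75 tray [[-129.7    0.7  132.1]] hd -0.2 F [ 0.2  0.3 -0.3] w 12.111312338639067
go -175 -51 130 21 -> [51.8 45.1  2.2] roll -21.2 dist 69.0
```

Call:
send_rows([
  [12,18,15,0,-8],
  [12,35,30,0,-15],
  [12,52,45,0,-21],
  [12,52,45,0,-21],
  [12,52,45,0,-21],
])

```text
clock: 12.25
eef_pos: [470.0, -304.5, 132.0]
tool_rot: [3.141, -0.001, -1.069]
force: [-0.1, 0.7, -0.3]
width: 11.9
```

Run:
```python
from h import *
st();go(-175,-51,97,21)
i=ctrl.get_image('wrist');cv2.imwrite('pics/w14.png',i[:,:,::-1])
```

```text
t 12.25 tray [[-174.4  -51.3  132. ]] hd 20.7 F [-0.1  0.7 -0.3] w 11.896569530085708
go -175 -51 97 21 -> [-0.6  0.4 35. ] roll -0.3 dist 35.0
```

View pics/w14.png

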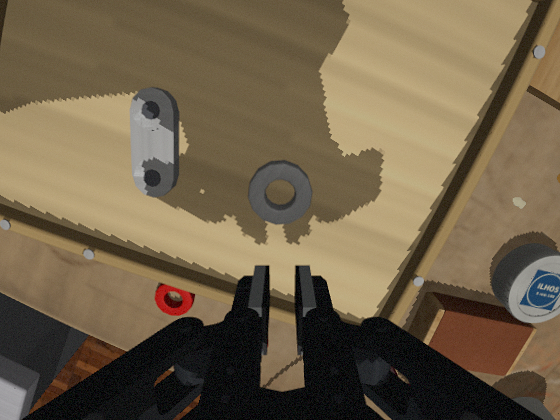

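Call:
send_rows([
  [12,-0.5,1,12,0],
  [12,-0.5,1,24,0],
  [12,-0.5,1,31,0],
  [12,-0.5,1,35,0],
  [12,-0.5,1,35,0],
])

```text
clock: 12.8
eef_pos: [469.1, -303.3, 96.0]
tool_rot: [3.141, 0.0, -1.067]
force: [0.1, -0.4, 0.0]
width: 11.9
```

Run:
```python
from h import *
st();go(-66,-9.5,97,21)
```

```text
t 12.8 tray [[-175.1  -49.9   96. ]] hd 20.8 F [ 0.1 -0.4  0. ] w 11.856094395466592
go -66 -9.5 97 21 -> [   0.9 -116.4   -1.1] roll -0.2 dist 116.0
```

Call:
send_rows([
  [12,0,-9,-0.5,0],
  [12,0,-18,-0.5,0],
  [12,0,-27,-0.5,0],
  [12,0,-36,-0.5,0],
  [12,0,-45,-0.5,0],
])

```text
clock: 13.3
eef_pos: [509.3, -281.0, 96.7]
tool_rot: [3.141, 0.0, -1.066]
force: [-0.9, -0.0, 0.8]
width: 12.4
```

Call:
send_rows([
  [12,0,-9,0,0],
  [12,0,-18,0,0],
  [12,0,-27,0,0],
  [12,0,-36,0,0],
  [12,0,-45,0,0],
])

```text
clock: 13.8
eef_pos: [549.3, -259.1, 96.7]
tool_rot: [3.141, -0.0, -1.066]
force: [-1.0, -0.3, 1.3]
width: 12.1
```

Run:
```python
from h import *
st();go(-66,-9.5,97,21)
i=ctrl.get_image('wrist');cv2.imwrite('pics/w15.png',i[:,:,::-1])
```

```text
t 13.8 tray [[-89.5 -17.4  96.7]] hd 20.8 F [-1.  -0.3  1.3] w 12.127793337635717
go -66 -9.5 97 21 -> [  0.9 -24.8  -0.4] roll -0.2 dist 25.0
```

View pics/w15.png

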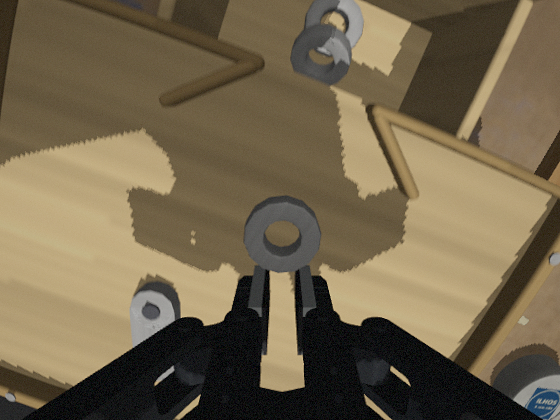

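Call:
send_rows([
  [12,0,-8,0,0],
  [12,0,-16,0,0],
  [12,0,-21,0,0],
  [12,0,-24,0,0],
  [12,0,-24,0,0],
])

```text
clock: 14.35
eef_pos: [572.6, -245.7, 96.7]
tool_rot: [-3.14, -0.0, -1.064]
force: [0.1, 0.1, 0.0]
width: 12.0
```

Call:
send_rows([
  [12,0,8,0,0],
  [12,0,16,0,0],
  [12,0,20,0,0],
  [12,0,20,0,0],
])

```text
clock: 14.75
eef_pos: [553.8, -256.6, 96.8]
tool_rot: [-3.141, -0.0, -1.066]
force: [0.3, 0.3, -0.2]
width: 12.0
```

Run:
```python
from h import *
st();go(-82,0,97,0)
```

```text
t 14.75 tray [[-84.6 -15.6  96.8]] hd 20.8 F [ 0.3  0.3 -0.2] w 11.976928631611605
go -82 0 97 0 -> [-13.7  -8.   -0.2] roll 20.8 dist 16.0
```

Call:
send_rows([
  [12,-5,-2,0,8],
  [12,-10,-5,0,15],
  [12,-14,-7,0,20.8],
  [12,-14,-7,0,20.8],
  [12,-14,-7,0,20.8],
])

```text
clock: 15.25
eef_pos: [553.4, -240.9, 96.8]
tool_rot: [-3.141, -0.0, -1.426]
force: [-1.0, -0.1, -0.5]
width: 11.6
```

Run:
```python
from h import *
st();go(-36,0.5,97,0)
i=ctrl.get_image('wrist');cv2.imwrite('pics/w16.png',i[:,:,::-1])
```

```text
t 15.25 tray [[-82.9  -0.1  96.8]] hd 0.2 F [-1.  -0.1 -0.5] w 11.639913230080099
go -36 0.5 97 0 -> [ -0.4 -46.9  -0.1] roll 0.2 dist 47.0
```

View pics/w16.png

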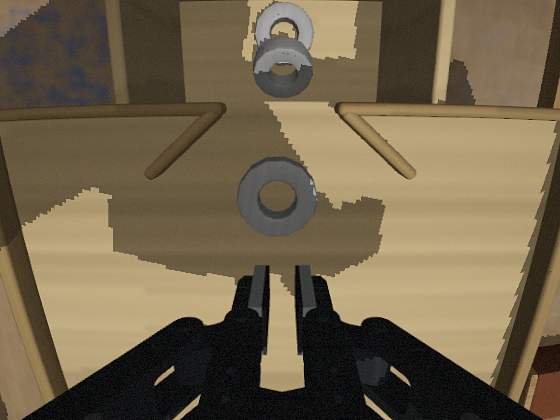

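Call:
send_rows([
  [12,-2,-8,0,0],
  [12,-2,-18,0,0],
  [12,-1.5,-28,0,0],
  [12,-1,-38,0,0],
  [12,-0.5,-46,0,0],
])

```text
clock: 15.8
eef_pos: [599.9, -233.9, 96.8]
tool_rot: [-3.14, -0.0, -1.427]
force: [-1.1, -0.5, 0.9]
width: 12.3
```

Run:
```python
from h import *
st();go(-17,0.5,97,0)
i=ctrl.get_image('wrist');cv2.imwrite('pics/w17.png',i[:,:,::-1])
```

```text
t 15.8 tray [[-35.8   0.4  96.8]] hd 0.2 F [-1.1 -0.5  0.9] w 12.342206175685627
go -17 0.5 97 0 -> [ -0.1 -18.8  -0.2] roll 0.2 dist 19.0
```

View pics/w17.png

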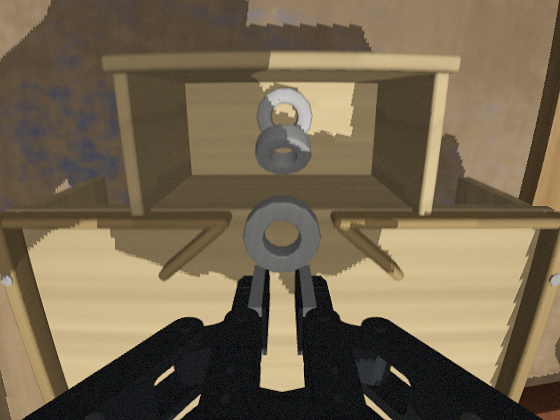

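Call:
send_rows([
  [12,0,-6,0,0],
  [12,0,-11,0,0],
  [12,0,-15,0,0],
  [12,0,-17,0,0],
  [12,0,-18,0,0],
])

```text
clock: 16.35
eef_pos: [619.6, -230.9, 96.9]
tool_rot: [-3.138, -0.001, -1.426]
force: [-0.2, 0.1, -0.1]
width: 11.7
```

Call:
send_rows([
  [12,0,20,0,0],
  [12,0,40,-15,0],
  [12,0,60,-50,0],
  [12,0,60,-90,0],
  [12,0,60,-90,0],
])

```text
clock: 16.85
eef_pos: [562.6, -241.6, 192.3]
tool_rot: [-3.129, -0.006, -1.427]
force: [0.4, -0.3, -0.4]
width: 12.0
```

Run:
```python
from h import *
st()
for n in('wrist','top','scene'):cv2.imwrite(f'pics/f_{n}.png',ctrl.get_image(n)[:,:,::-1])
st()
```

```text
t 16.85 tray [[-73.9  -2.  192.3]] hd 0.2 F [ 0.4 -0.3 -0.4] w 12.004629259726554
t 17.0 tray [[-76.3   0.7 186.6]] hd 0.3 F [ 0.3  1.3 -0.8] w 12.008061349010882
```

View pics/f_wrist.png

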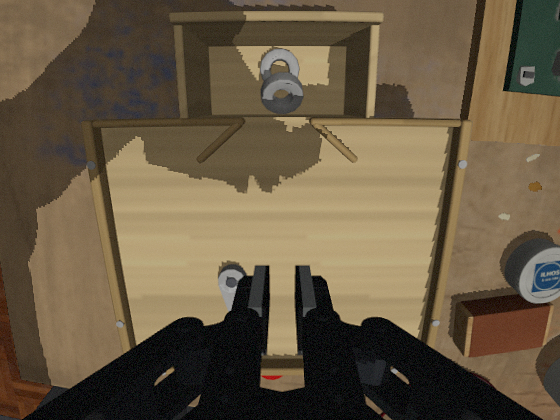

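View pics/f_top.png

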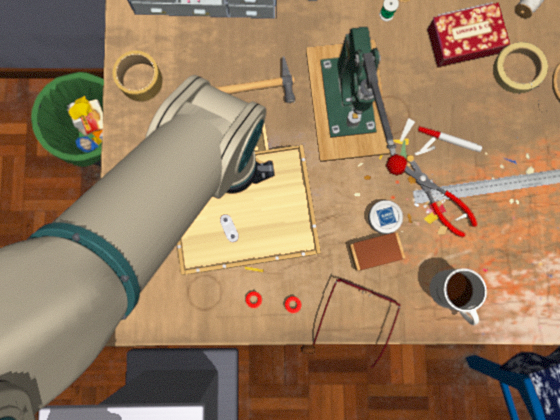

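No rings are left on the deck, but they overlap in the slot. I'll get a closer look to confirm all three.

Call:
send_rows([
  [12,0,-40,0,0],
  [12,0,-60,0,0],
  [12,0,-60,0,0],
  [12,0,-60,0,0],
])

```text
clock: 17.4
eef_pos: [618.1, -230.0, 184.9]
tool_rot: [-3.141, 0.001, -1.425]
force: [0.3, -0.4, -0.5]
width: 12.1
```

Run:
```python
from h import *
st()
i=ctrl.get_image('wrist')[:,:,::-1];cv2.imwrite('pics/g_wrist.png',cv2.resize(i[50:260,150:430],None,fx=2.8,fy=2.8,interpolation=cv2.INTER_CUBIC))
```

```text
t 17.4 tray [[-17.2   1.7 184.9]] hd 0.3 F [ 0.3 -0.4 -0.5] w 12.069261168608277
```

View pics/g_wrist.png

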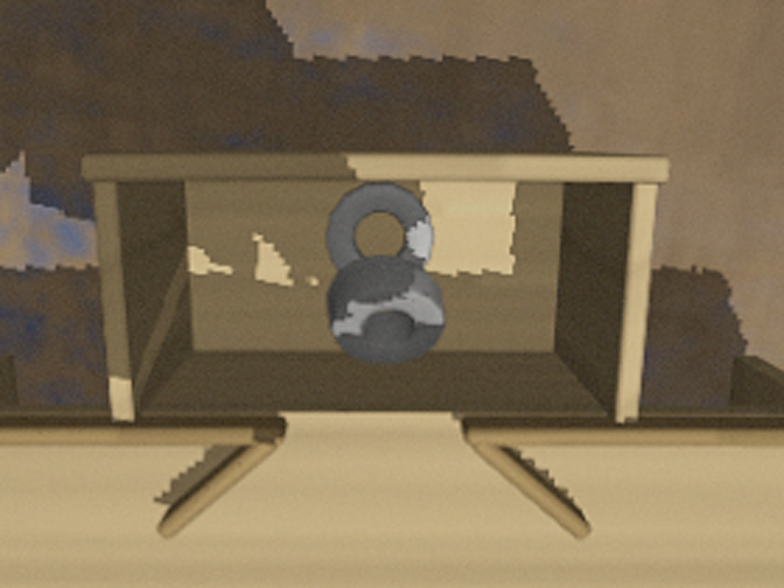

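Call:
send_rows([
  [12,0,45,-15,0],
  [12,0,90,-30,0],
  [12,0,135,-30,0],
  [12,0,180,-30,0],
  [12,0,200,-30,0],
])

```text
clock: 17.95
eef_pos: [413.4, -260.1, 215.0]
tool_rot: [3.138, 0.002, -1.431]
force: [0.9, -0.0, -0.3]
width: 12.2
```

Run:
```python
from h import *
st()
i=ctrl.get_image('top')[:,:,::-1];cv2.imwrite('pics/g_top.png',cv2.resize(i[100:280,150:330],None,fx=3.3,fy=3.3,interpolation=cv2.INTER_CUBIC))
i=ctrl.get_image('scene')[:,:,::-1];cv2.imwrite('pics/g_scene.png',i)
```

```text
t 17.95 tray [[-224.2    0.6  215. ]] hd -0.0 F [ 0.9 -0.  -0.3] w 12.217985947188593
```

View pics/g_top.png

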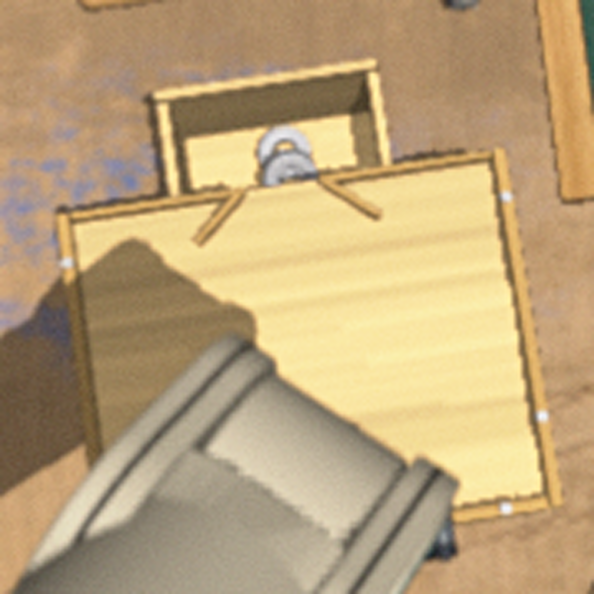

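View pics/g_scene.png

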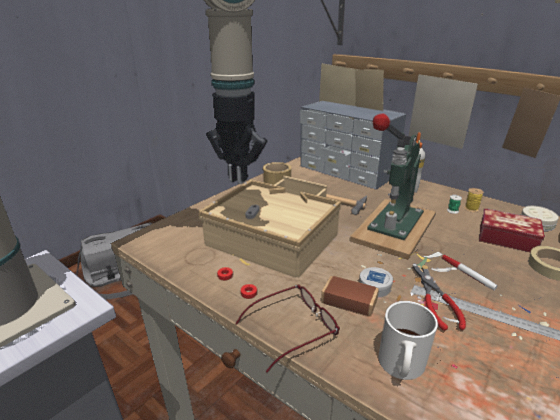

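No rings are left on the deck. I'll take one matched low view to confirm that the upper ring is really a third one stacked on the second.

Call:
send_rows([
  [12,0,-45,15,0],
  [12,0,-90,40,0],
  [12,0,-135,70,0],
  [12,0,-180,95,0],
  [12,0,-195,100,0],
])

```text
clock: 18.55
eef_pos: [610.6, -229.9, 111.1]
tool_rot: [3.138, 0.004, -1.428]
force: [-0.1, -0.6, -0.2]
width: 12.4
```

Call:
send_rows([
  [12,0,0,0,0],
  [12,0,0,0,0],
])

```text
clock: 18.75
eef_pos: [610.2, -228.9, 109.8]
tool_rot: [3.136, 0.005, -1.426]
force: [-0.2, -0.0, -0.2]
width: 11.9
```

Run:
```python
from h import *
st()
P=ctrl.camera_params('wrist')
i=ctrl.get_image('wrist')[:,:,::-1]
a=cv2.resize(i[60:260,180:380],None,fx=2,fy=2,interpolation=cv2.INTER_CUBIC)
b=cv2.resize(cv2.imread('pics/w13.png')[60:260,180:380],None,fx=2,fy=2,interpolation=cv2.INTER_CUBIC)
cv2.imwrite('pics/cmp.png',np.hstack([b,a]))
```

```text
t 18.75 tray [[-24.9   3.9 109.8]] hd 0.2 F [-0.2 -0.  -0.2] w 11.892467565181741
```

View pics/cmp.png

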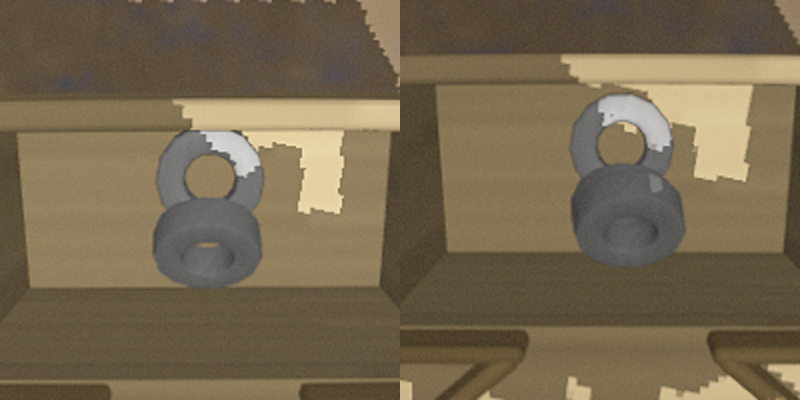

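The right-hand view shows the third ring lying on the second: the stack is taller and the floor no longer shows through the hole. I'll retract and hand in.

Call:
send_rows([
  [12,0,10,-40,0],
  [12,0,30,-80,0],
  [12,0,50,-110,0],
  [12,0,60,-120,0],
  [12,0,60,-120,0],
])

```text
clock: 19.3
eef_pos: [549.5, -240.7, 233.6]
tool_rot: [3.139, 0.002, -1.431]
force: [0.9, 0.8, -1.2]
width: 11.8
```

Call:
send_rows([
  [12,0,0,0,0],
  [12,0,0,0,0],
  [12,0,0,0,0],
])

```text
clock: 19.6
eef_pos: [549.4, -240.2, 232.2]
tool_rot: [3.137, 0.003, -1.431]
force: [-0.6, 0.2, -0.5]
width: 11.9
```

Run:
```python
from h import *
st();print(ctrl.finish_job())
```

```text
t 19.6 tray [[-86.7   1.2 232.2]] hd -0.0 F [-0.6  0.2 -0.5] w 11.882632923235647
the job is handed in; nothing more can be done
None
```

I slid the three steel rings one at a time across the deck and through the gate with the fingertips set 12 mm apart, and all three dropped into the slot. I handed the job in at 19.6 s with the arm raised clear. The force readings I saw stayed around 2 N or less.

- **Rings:** my last pictures show one ring flat on the slot floor and one leaning on it. I judged the third to be lying on top of the second. It hides most of the one below, so I inferred it from the taller stack and from no ring being left on the deck.
- **Link and surroundings:** the link plate is still on the deck. The red rings, tin and block look undisturbed.
- **Measurement mismatch:** the top and wrist cameras disagreed by 2–3 mm on where the tray was. I corrected for this before each final push by lining the ring up with the gate in the wrist picture.

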